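# Close the pump housing on its dowels and hold it shut

### The job

Pick up the loose upper half of the pump housing, turn it so that its spout points the same way as the yellow mark on the lower half's base, fit it over the two dowels and press it down against the sprung seal until the two halves meet flush all round. Finish while holding it there: keep hold of it and keep pressing, because the seal lifts it again if you let go. Leave the other things on the bench where they are.

Things in the scene. Friction and masses are not known exactly. Their poses are not given: they have to be found in the camera images.
- cover_mid (a point): Loose upper half of the housing: this point is the centre of the boss on its top, a plain block 44 (x) by 28 (y) by 36 mm high, to be gripped across its 28 mm. It lies on the plate's vertical centre line, 34 mm above the plate's flat underside, 18 mm above its top face. +x points to the spout, z up. It starts lying flat, its spout away from the robot, up to 75 degrees to either side.
- cover: The upper half as a whole: green-painted plate, bare metal boss, 0.3 to 0.55 kg, a plate 120 (x) by 84 (y) by 16 mm with the boss on top. Origin: centre of the plate's flat underside, 34 mm below cover_mid. Two through holes 13.5 mm wide for the dowels at x = +44 and -44 mm, both at y = +20 mm: it fits only one way round. A grip of some 80 N presses 20 N down without slipping.
- spout_tip (a point): Outer end of the spout, a steel stub tube 15 mm across with a brass end band, which sticks 35 mm out of the +x edge of the upper half's plate: 95 mm in +x from the plate's centre, 8.5 mm above its underside.
- housing_seat (a point): Centre of the level joint face (120 x by 84 y mm) of the grey lower half, 55 mm above the bench, fixed. +x points to the yellow mark, z up. Two brass dowels 12 mm across stand 15 mm out of the face at x = +44 and -44 mm, both at y = +20 mm; their top 6 mm tapers to 5 mm. Home: the upper half's underside on this face, x axes the same way, cover_mid 34 mm above this point.
- housing: The lower half as a whole, bolted down. Origin: on the bench under the centre of the joint face; +x points to the yellow mark. Dark base plate 160 by 120 by 12 mm; the yellow mark is a tab 20 mm wide on the base plate's +x end, reaching 125 mm from the centre, with a yellow stripe on the body's +x side.
- seal (a joint): How far the sprung orange seal ring (48 mm across, middle of the lower joint face) is pushed down, m. 0: free, its top 5 mm above the joint face. 0.005: level with the face. It pushes up with 7 N at 0 and 12 N at 0.005, more than the upper half weighs, so the upper half's weight alone does not move it; holding it flush takes 12 N less that weight.
- bearing: Bystander: steel bearing ring 52 mm across, 16 mm high, on the bench between the two halves. Origin: centre of its underside.
- socket: Bystander: upright steel wrench socket 24 mm across, 38 mm high. Origin: centre of its underside.
- wrench: Bystander: steel spanner 180 mm long lying along the left side. Origin: under its middle.
- screwdriver: Bystander: red-handled screwdriver 200 mm long lying along the right side. Origin: under its middle.
- tray: Bystander: red tray of bolts 110 by 170 by 30 mm at the far side of the bench. Origin: centre of its underside.
- gear: Bystander: dark steel gear wheel about 108 mm across, 28 mm high with its hub, lying at the far side. Origin: centre of its underside.
- oil: Bystander: black oil bottle with a yellow cap, 70 mm across, 190 mm high, far left. Origin: centre of its underside.
Things that resemble listed ones, but are neither listed nor needed, are in the scene too. Of the things shaped like the cover, the green one is meant. Leave any pink look-alike of the housing alone.

How it is judged:
On the way, in this order (a step that is already met when the one before it is completed fails the run):
1. the upper half is held clear of the bench (height (world z) of cover_mid above 0.07 m and contact force between the fingers and cover above 3 N), for 0.1 s.
2. the upper half is on the dowels, its spout over the mark (horizontal distance between cover_mid and housing_seat below 0.004 m and x of spout_tip in the frame of housing_seat above 0.088 m and y of spout_tip in the frame of housing_seat between -0.006 and 0.006 m and z of cover_mid in the frame of housing_seat below 0.0425 m and angle between cover_mid's own z axis and vertical below 0.12 rad), for 0.1 s.
At the end, for the whole second after the job is handed in: The upper half sits on the dowels (centre within 4 mm, spout tip within 6 mm of the mark's line and on its side), level within 2 degrees, pressed flush (gap under 1.5 mm, seal pushed down more than 3.5 mm), still, with the gripper's fingers still on it with more than 3 N (horizontal distance between cover_mid and housing_seat below 0.004 m and x of spout_tip in the frame of housing_seat above 0.088 m and y of spout_tip in the frame of housing_seat between -0.006 and 0.006 m and z of cover_mid in the frame of housing_seat below 0.0355 m and angle between cover_mid's own z axis and vertical below 0.035 rad and value of joint seal above 0.0035 m and contact force between the fingers and cover above 3 N and linear speed of cover below 0.02 m/s); the arm keeps its last pose, push and grip.
It fails at once if a bystander is shifted by more than 25 mm (distance of any of bearing, socket, wrench, screwdriver, tray, gear, oil from where it was at the start of the episode above 0.025 m).
It also fails if it takes over 38 s, if anything falls off the work surface, if the arm or the gripper's body presses on something with over 40 N, if the wrist force passes 120 N, or if a joint passes its speed limit or range.

### The arm

A 7-joint arm with a two-finger parallel gripper is mounted at the origin on the work surface. World frame = base frame: x ahead of the robot, y to its left, z up, the work surface at z = 0. Lengths are in m, angles in rad, forces in N, time in s.
With the tool pointing down it reaches from about 0.4 to 0.85 m from the base axis. Payload 4.5 kg.
Tool frame: the origin (TCP) lies at the very end of the fingers, on their centre line; the grasp point (between the pads) lies 19 mm behind it (robot.grip_point_offset is the y of the grasp point in the tool frame, in m); y points along the fingers, x is the direction in which the jaws open and shut, and the axes are right-handed (so a half turn about y gives the same grasp; the last joint's range is limited). The gripper opens to 85 mm and grips with 20 to 120 N. Pads are 22 mm wide; open, the fingers measure 114 mm over their backs; the gripper's body (76 mm by 85 mm) begins 54 mm behind the grasp point. The pads swing forward as they close: fully open they stand 13 mm farther back than shut.
Start: joints at [-1.217, 0.689, -0.195, 1.565, 0.157, 0.902, -0.215], TCP at [0.196, 0.593, 0.207] pointing down, gripper open.
Joint ranges: [-3.01, 3.01], [-0.46, 2.08], [-1.47, 1.51], [0.13, 2.56], [-1, 4.14], [0.04, 2.09], [-2.66, 2.66]. Speed limits (rad/s): [2.57, 2.57, 3.14, 3.14, 3.14, 3.14, 3.14].

### API

Orientations are given as a unit quaternion [w, x, y, z].
In Python, from cell import monitor, viewer, robot gives the robot as it stands.
- The arm moves only by the shell command python3 -m crank 'ROWS' [FORCE]. ROWS is JSON, a list of rows, each an object of numbers: "dx", "dy", "dz": the shift along the tool's x, y, z in m; "spin": the turn about the tool's y in degrees; "hand": the closure, from -1 (fully open) to 1 (shut), so that 0 is half open. In form: [{"dx": .., "dy": .., "dz": .., "spin": .., "hand": ..}, ...]. A call has 1 to 5 rows; each row shifts and turns the commanded pose from where the row before left it, along the tool's axes as they then stand; what a row does not reach is not made up. A row lasts 1/10 s, in which the tool goes at most 50 mm and 8.59 degrees, less where a joint would pass 70% of its speed; a pose out of reach is approached as far as the arm can. A call is refused whole if a number of a shift passes 0.05 or a number of a turn 8.59, either way. A call with a gripper value outside its range is refused whole. The fingers move at their own pace and stop on an object; FORCE is the grip in N (left out, the last holds). Time passes only in rows, so rows that do not move let the fingers close. It gives the time, the measured TCP pose, the force and the opening at its end, in the units of the state.
- monitor.get_obs(): the state, without advancing time (a new reading comes with each control period).
- viewer.grab_frame(name): name is "side" or "top" or "wrist"; returns a dict with "color" (420x560x3 uint8, red, green, blue), "mtx" (3x3 intrinsics, pixels), "pose" (4x4, takes a point from camera to world coordinates). Camera axes: x right, y up, looking along -z (the intrinsics and any distortion apply to the point x, -y, -z); pixel columns grow to the right and rows downward; lengths in m; the calibration is good to about 2 mm. A picture is of the moment at which its call begins. There is no depth.
- robot.job_done(): hands the job in, once; it reports no verdict.
The state is a dict: "clock": time; "q": joint angles; "qvel": joint speeds; "tau": joint torques, N m; "tool_pos": TCP position; "ee_rot": TCP orientation; "force": force on the tool from outside, world axes, zero at the start; "torque": the same for the moment, N m; "width": finger opening in m.
Only numpy, scipy, OpenCV 4.12 (cv2) and the standard library are available. Lean on these libraries where they do the work, as an engineer would, in place of code of your own. Each camera call takes 0.05 s, during which the arm holds its last target.

## Working session

There is one attempt and no reset: what is moved stays moved. The work goes in short steps, Python scripts to look and compute and a shell command to move; the robot and the scene stay as the last step left them, time stands still between calls to the robot, and variables do not carry over. Pictures are saved under pics/ and viewed, and the job is handed in when it is done.

```bash
ls; mkdir -p pics
python3 - <<'E'
from cell import monitor, viewer, robot
import cv2
o=monitor.get_obs(); print(o)
for n in ["side","top","wrist"]:
    f=viewer.grab_frame(n); cv2.imwrite(f"pics/{n}0.png",f["color"][:,:,::-1]); print(n,f["mtx"].tolist(),f["pose"].round(4).tolist(),[k for k in f])
E
```

```text
pics
{'clock': 0.0, 'q': array([-1.21717107,  0.69002678, -0.19450862,  1.56640039,  0.15728994,
        0.90251519, -0.21508479]), 'qvel': array([ 1.32986694e-03,  1.30187470e-03,  2.01828138e-03, -7.12759819e-05,
       -3.61617805e-04, -8.33511102e-04, -2.98604301e-04]), 'tau': array([ 8.34175298e-04, -5.39613569e+01, -1.26594912e+00, -1.58539420e+01,
        9.16504447e-03,  9.66628490e-03, -3.43425768e-05]), 'tool_pos': array([0.19632299, 0.59258758, 0.20574226]), 'ee_rot': array([-0.57277236,  0.57366042,  0.41350065, -0.41456333]), 'force': array([ 1.04663558,  0.10302699, -0.54890571]), 'torque': array([-0.01728434, -0.01651324, -0.02350843]), 'width': 0.08539780770676822}
side [[511.3354205236038, 0.0, 275.8676849124313], [0.0, 511.3354205236038, 208.64732023568365], [0.0, 0.0, 1.0]] [[0.9944, 0.0671, -0.0819, 0.409], [-0.1045, 0.7443, -0.6596, -0.7732], [0.0167, 0.6645, 0.7471, 0.9809], [0.0, 0.0, 0.0, 1.0]] ['color', 'mtx', 'pose']
top [[382.80061260008, 0.0, 280.1441461474754], [0.0, 382.80061260008, 215.54251563432862], [0.0, 0.0, 1.0]] [[0.0237, 0.9917, -0.1267, 0.3701], [-0.9997, 0.0241, 0.0015, -0.0106], [0.0046, 0.1266, 0.9919, 1.159], [0.0, 0.0, 0.0, 1.0]] ['color', 'mtx', 'pose']
wrist [[297.6553372514225, 0.0, 282.0897021750415], [0.0, 297.6553372514225, 207.50670907739675], [0.0, 0.0, 1.0]] [[0.3149, -0.8972, -0.3097, 0.1175], [0.9491, 0.2975, 0.1034, 0.618], [-0.0006, -0.3265, 0.9452, 0.3735], [0.0, 0.0, 0.0, 1.0]] ['color', 'mtx', 'pose']
```

View pics/side0.png

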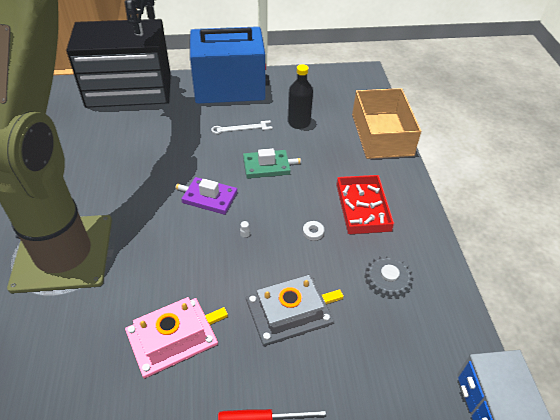

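View pics/top0.png

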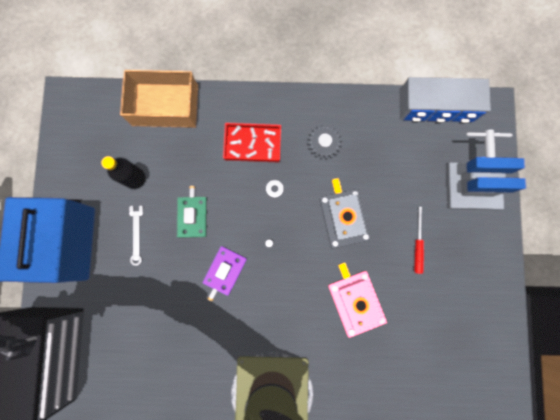

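View pics/wrist0.png

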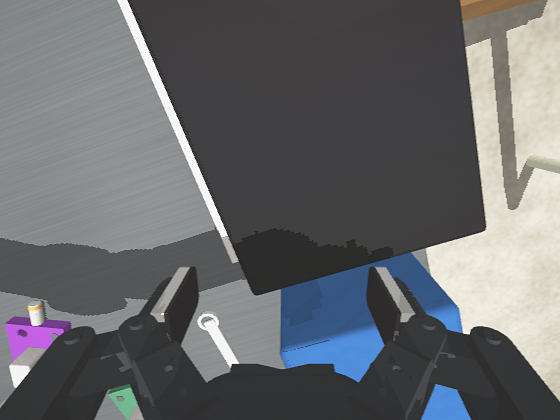

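Run:
```python
import cv2,numpy as np
s=cv2.imread("pics/side0.png");t=cv2.imread("pics/top0.png")
def c(im,x,y,w,h):return cv2.resize(im[y:y+h,x:x+w],(400,300),interpolation=cv2.INTER_CUBIC)
a=np.vstack([np.hstack([c(s,235,140,80,60),c(s,240,265,120,90)]),np.hstack([c(t,150,180,80,60),c(t,306,172,80,60)])])
cv2.imwrite("pics/crops.png",a)
```

```text
(no output)
```

View pics/crops.png

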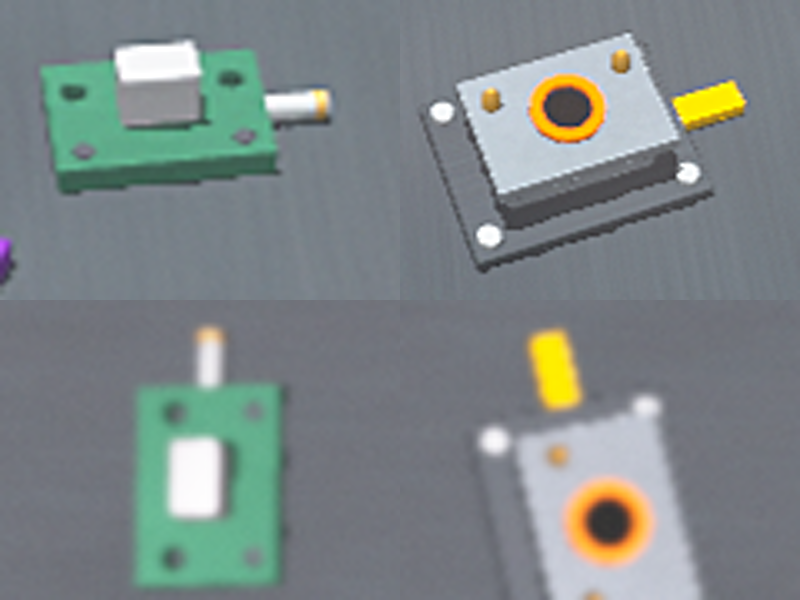

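Run:
```python
import cv2,numpy as np
t=cv2.imread("pics/top0.png")
cv2.imwrite("pics/crop2.png",cv2.resize(t[170:260,306:386],(640,720)[:2],interpolation=cv2.INTER_CUBIC)[:600])
```

```text
(no output)
```

View pics/crop2.png

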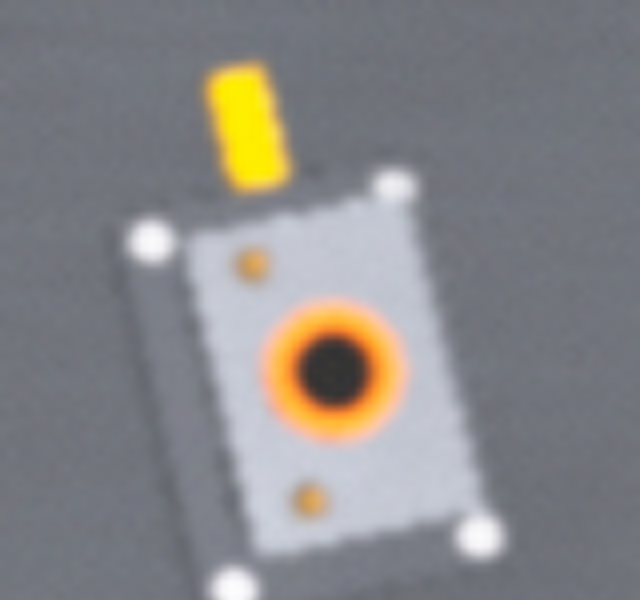

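```bash
cat > h.py <<'E'
import numpy as np
from scipy.optimize import least_squares
from scipy.spatial.transform import Rotation as R
def proj(P,K,T):
    c=(np.atleast_2d(P)-T[:3,3])@T[:3,:3]
    c=c*[1,-1,-1]
    p=c@K.T
    return p[:,:2]/p[:,2:]
def fit(views,x0,full=False):
    # views: list of (K,T,pts3(mm),pix)
    def pose(v):
        c,s=np.cos(v[3]),np.sin(v[3])
        return np.array([[c,-s,0],[s,c,0],[0,0,1]]),np.array(v[:3])
    def f(v):
        M,t=pose(v)
        return np.concatenate([(proj(np.array(P)/1e3@M.T+t,K,T)-p).ravel() for K,T,P,p in views])
    r=least_squares(f,x0,loss='soft_l1')
    return r.x,f(r.x)
E
python3 - <<'E'
from h import *
from cell import viewer
fs=viewer.grab_frame("side");ft=viewer.grab_frame("top")
def px(l,x0,y0,s): return (np.array(l,float)+.5)/s-.5+[x0,y0]
vs=(fs["mtx"],fs["pose"]);vt=(ft["mtx"],ft["pose"])
C=[(-60,42,16),(60,42,16),(60,-42,16),(-60,-42,16),(-22,14,52),(22,14,52),(22,-14,52),(-22,-14,52),(-44,20,16),(44,20,16),(95,0,8.5)]
cs=px([(41,67),(254,50),(276,153),(60,170),(115,48),(195,42),(201,70),(118,80),(73,92),(231,78),(329,105)],235,140,5)
Ct=[(60,42,16),(60,-42,16),(-60,-42,16),(-60,42,16),(44,20,16),(-44,20,16),(95,0,8.5)]
ct=px([(137,88),(281,86),(277,284),(134,284),(174,112),(172,257),(209,29)],150,180,5)
def show(n,vw,x0):
    for k in ([0],[1],[0,1]):
        x,r=fit([vw[i] for i in k],x0); print(n,k,x.round(4),np.degrees(x[3]).round(2),"rms",np.sqrt((r**2).mean()).round(2))
    print(r.round(1))
show("cover",[(*vs,C,cs),(*vt,Ct,ct)],[.55,.22,0,0])
H=[(-60,42,55),(60,42,55),(60,-42,55),(-60,-42,55),(-44,20,70),(44,20,70),(0,0,60)]
hs=px([(57,83),(232,33),(280,152),(97,195),(90,88),(220,50),(167,107)],240,265,10/3)
Ht=[(60,42,55),(60,-42,55),(-60,-42,55),(-60,42,55),(44,20,68),(-44,20,68),(0,0,60)]
ht=px([(187,237),(408,190),(487,508),(258,555),(252,264),(310,501),(334,371)],306,170,8)
show("housing",[(*vs,H,hs),(*vt,Ht,ht)],[.55,-.18,0,.2])
E
```

```text
cover [0] [ 0.5065  0.2565 -0.0023  0.0349] 2.0 rms 0.32
cover [1] [0.506  0.2539 0.0079 0.0407] 2.33 rms 0.3
cover [0, 1] [ 0.5067  0.2562 -0.002   0.0381] 2.18 rms 0.34
[ 0.2  0.  -0.  -0.2  0.4 -0.2 -0.5  0.3 -0.  -0.3 -0.  -0.5  0.2  0.8
  0.6  0.2  0.4 -0.2  0.1 -0.  -0.4 -0.2  0.3 -0.1 -0.7 -0.  -0.3 -0.1
  0.1  0.3  0.1  0.2 -0.   0.2  0.5  0.7]
housing [0] [ 0.5127 -0.2097  0.003   0.2166] 12.41 rms 0.99
housing [1] [ 0.5145 -0.2076 -0.0022  0.2341] 13.41 rms 0.31
housing [0, 1] [ 5.134e-01 -2.073e-01 -4.000e-04  2.245e-01] 12.86 rms 0.8
[-0.2 -0.2 -0.1  0.   0.2 -3.6  0.2 -0.2  0.3  0.8  0.7  1.1  0.1 -0.2
 -0.3  0.1  0.   0.4 -0.5  0.6 -0.2  0.5  0.8 -0.2  0.2 -0.   0.2  0.2]
```

```bash
cat >> h.py <<'E'
def ground(uv,K,T,z=0):
    d=np.linalg.inv(K)@np.array([uv[0],uv[1],1.]); d=T[:3,:3]@(d*[1,-1,-1])
    return T[:3,3]+d*(z-T[2,3])/d[2]
def Rw(q): return R.from_quat([q[1],q[2],q[3],q[0]]).as_matrix()
E
python3 - <<'E'
from h import *
from cell import viewer,monitor
o=monitor.get_obs();M=Rw(o["ee_rot"]);print(M.round(3),o["clock"])
fs=viewer.grab_frame("side");ft=viewer.grab_frame("top")
for n,f,l in (("s",fs,[(83,105),(170,98),(195,103),(265,100),(300,127)]),("t",ft,[(95,282),(80,310),(135,180),(45,418)])):
    print(n,proj(o["tool_pos"],f["mtx"],f["pose"]).round(0))
    for p in l: print(p,ground(p,f["mtx"],f["pose"]).round(3))
for z in (.1,.2,.3,.35):
  print(z,[ground(p,fs["mtx"],fs["pose"],z).round(2)[:2].tolist() for p in [(68,25),(163,21),(190,32),(265,30)]],[ground(p,ft["mtx"],ft["pose"],z).round(2)[:2].tolist() for p in [(82,307),(92,200),(45,418)]])
E
```

```text
[[ 0.314 -0.    -0.949]
 [ 0.949 -0.001  0.314]
 [-0.001 -1.    -0.   ]] 0.25
s [[147.  38.]]
(83, 105) [-0.034  0.574  0.   ]
(170, 98) [0.232 0.588 0.   ]
(195, 103) [0.31  0.556 0.   ]
(265, 100) [0.53  0.553 0.   ]
(300, 127) [0.623 0.412 0.   ]
t [[ 26. 331.]]
(95, 282) [0.305 0.534 0.   ]
(80, 310) [0.223 0.572 0.   ]
(135, 180) [0.618 0.438 0.   ]
(45, 418) [-0.08   0.644  0.   ]
0.1 [[-0.1, 0.88], [0.21, 0.89], [0.3, 0.81], [0.55, 0.8]] [[0.24, 0.52], [0.54, 0.51], [-0.04, 0.59]]
0.2 [[-0.04, 0.7], [0.23, 0.7], [0.32, 0.63], [0.54, 0.62]] [[0.26, 0.47], [0.52, 0.47], [-0.0, 0.53]]
0.3 [[0.01, 0.51], [0.26, 0.51], [0.33, 0.45], [0.52, 0.44]] [[0.27, 0.42], [0.51, 0.42], [0.04, 0.47]]
0.35 [[0.04, 0.41], [0.27, 0.42], [0.33, 0.36], [0.51, 0.36]] [[0.27, 0.39], [0.5, 0.39], [0.06, 0.45]]
```

```bash
python3 -m crank '[{"dy":-0.04},{"dy":-0.04},{"dy":-0.02},{"dx":-0.02,"dz":-0.006},{"dx":-0.038,"dz":-0.0125}]'; python3 -m crank '[{"dx":-0.038,"dz":-0.0125},{"dx":-0.038,"dz":-0.0125},{"dx":-0.038,"dz":-0.0125},{"dx":-0.03,"dz":-0.04},{"dx":-0.01,"dz":-0.045}]'
```

```text
schema error: expected keys dx, dy, dz, spin, hand
schema error: expected keys dx, dy, dz, spin, hand
```

```bash
python3 -m crank '[{"dx":0,"dy":-0.04,"dz":0,"spin":0,"hand":-1},{"dx":0,"dy":-0.04,"dz":0,"spin":0,"hand":-1},{"dx":0,"dy":-0.02,"dz":0,"spin":0,"hand":-1},{"dx":-0.02,"dy":0,"dz":-0.006,"spin":0,"hand":-1},{"dx":-0.038,"dy":0,"dz":-0.0125,"spin":0,"hand":-1}]'; python3 -m crank '[{"dx":-0.038,"dy":0,"dz":-0.0125,"spin":0,"hand":-1},{"dx":-0.038,"dy":0,"dz":-0.0125,"spin":0,"hand":-1},{"dx":-0.038,"dy":0,"dz":-0.0125,"spin":0,"hand":-1},{"dx":-0.03,"dy":0,"dz":-0.04,"spin":0,"hand":-1},{"dx":-0.01,"dy":0,"dz":-0.045,"spin":0,"hand":-1}]'
```

```text
clock: 0.85
tool_pos: [0.195, 0.5345, 0.3071]
ee_rot: [0.574, -0.572, -0.415, 0.414]
force: [-0.4, -0.7, 0.7]
width: 0.0854
clock: 1.35
tool_pos: [0.2623, 0.3448, 0.3069]
ee_rot: [-0.572, 0.573, 0.414, -0.416]
force: [1.2, 1.3, -0.3]
width: 0.0855
```

```bash
python3 -m crank '[{"dx":-0.002,"dy":0,"dz":-0.045,"spin":0,"hand":-1},{"dx":-0.002,"dy":0,"dz":-0.045,"spin":0,"hand":-1},{"dx":-0.002,"dy":0,"dz":-0.045,"spin":0,"hand":-1},{"dx":-0.002,"dy":0,"dz":-0.045,"spin":0,"hand":-1},{"dx":0,"dy":0.02,"dz":-0.04,"spin":0,"hand":-1}]'; python3 -m crank '[{"dx":0,"dy":0.02,"dz":-0.03,"spin":0,"hand":-0.3},{"dx":0,"dy":0.03,"dz":0,"spin":-6.5,"hand":-0.3},{"dx":0,"dy":0.03,"dz":0,"spin":-7,"hand":-0.3},{"dx":0,"dy":0.0,"dz":0,"spin":-7,"hand":-0.3},{"dx":0,"dy":0,"dz":0,"spin":0,"hand":-0.3}]'
python3 - <<'E'
from cell import viewer,monitor
import cv2
from h import *
o=monitor.get_obs();print(o["tool_pos"],o["q"].round(2),Rw(o["ee_rot"]).round(3).tolist())
f=viewer.grab_frame("wrist");cv2.imwrite("pics/w1.png",f["color"][:,:,::-1]); np.savez("w1.npz",K=f["mtx"],T=f["pose"])
E
```

```text
clock: 1.85
tool_pos: [0.4738, 0.2706, 0.2887]
ee_rot: [-0.573, 0.574, 0.416, -0.411]
force: [0.5, 0.5, 0.8]
width: 0.0855
clock: 2.35
tool_pos: [0.498, 0.2612, 0.2056]
ee_rot: [0.491, -0.49, -0.509, 0.51]
force: [-0.1, -0.1, 0.3]
width: 0.0556
[0.49804678 0.26117119 0.20563123] [-0.42  0.61 -0.24  1.76  0.19  0.8   0.86] [[-0.038, -0.002, -0.999], [0.999, -0.001, -0.038], [-0.0, -1.0, 0.002]]
```

View pics/w1.png

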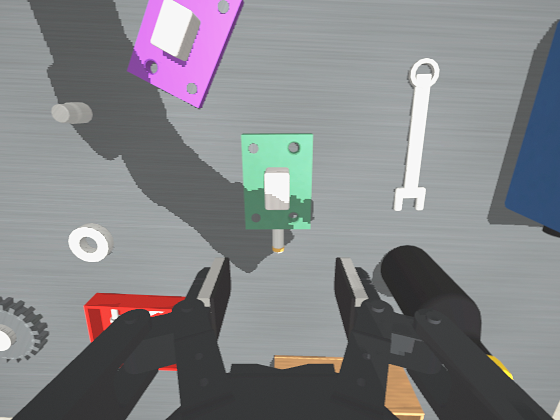

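Run:
```python
import cv2
t=cv2.imread("pics/w1.png")
cv2.imwrite("pics/w1c.png",cv2.resize(t[120:260,210:350],(600,600),interpolation=cv2.INTER_CUBIC))
```

```text
(no output)
```

View pics/w1c.png

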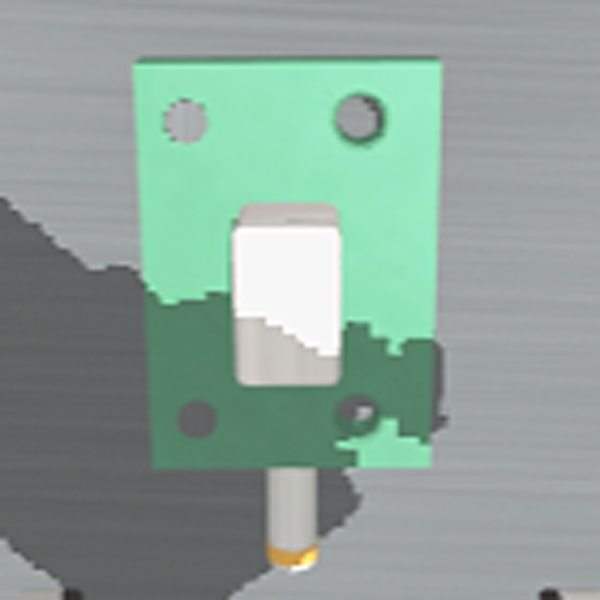

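Run:
```python
from h import *
w=np.load("w1.npz")
P=[(-60,-42,16),(-60,42,16),(60,42,16),(60,-42,16),(-44,20,16),(44,20,16),(-22,-14,52),(-22,14,52),(22,14,52),(22,-14,52),(95,0,8.5)]
p=(np.array([(134,63),(441,62),(433,466),(152,467),(360,118),(358,413),(233,227),(341,227),(340,385),(237,386),(293,562)])+.5)/(600/140)-.5+[210,120]
x,r=fit([(w["K"],w["T"],P,p)],[.506,.256,0,0]);print(x.round(4),np.degrees(x[3]),r.round(1))
```

```text
[ 0.5072  0.2543 -0.0006  0.0433] 2.4808548131829595 [-0.  -0.2 -0.  -0.4 -0.7 -0.2  0.4 -0.   0.   0.4  0.   0.8 -0.2 -0.2
  0.1 -0.3  0.2  0.5 -0.1  0.4  0.1 -0.9]
```

```bash
python3 -m crank '[{"dx":-0.0066,"dy":0.03,"dz":-0.0088,"spin":0,"hand":-0.3},{"dx":0,"dy":0.045,"dz":0,"spin":0,"hand":-0.3},{"dx":0,"dy":0.045,"dz":0,"spin":0,"hand":-0.3},{"dx":0,"dy":0.04,"dz":0,"spin":0,"hand":-0.3},{"dx":0,"dy":0.013,"dz":0,"spin":0,"hand":-0.3}]'
python3 - <<'E'
from cell import viewer,monitor
import cv2
from h import *
o=monitor.get_obs();print(o["tool_pos"],Rw(o["ee_rot"]).round(3).tolist())
f=viewer.grab_frame("wrist");cv2.imwrite("pics/w2.png",f["color"][:,:,::-1])
E
```

```text
clock: 2.9
tool_pos: [0.506, 0.2545, 0.031]
ee_rot: [0.491, -0.491, -0.507, 0.51]
force: [-0.5, 0.1, -0.1]
width: 0.0557
[0.50597465 0.25446189 0.03095618] [[-0.036, -0.003, -0.999], [0.999, -0.003, -0.036], [-0.003, -1.0, 0.004]]
```

View pics/w2.png

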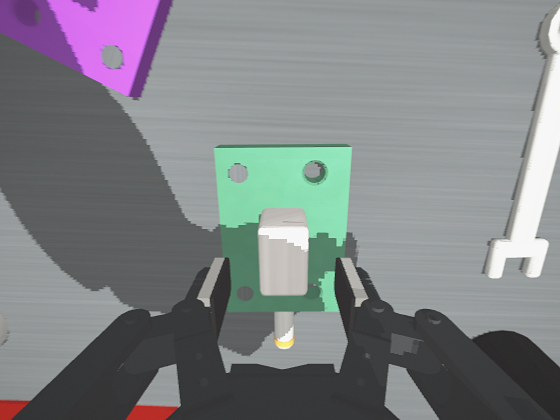

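```bash
python3 -m crank '[{"dx":0,"dy":0.0105,"dz":0,"spin":0,"hand":-0.3},{"dx":0,"dy":0,"dz":0,"spin":0,"hand":0},{"dx":0,"dy":0,"dz":0,"spin":0,"hand":0.6},{"dx":0,"dy":0,"dz":0,"spin":0,"hand":1},{"dx":0,"dy":0,"dz":0,"spin":0,"hand":1}]' 90;  python3 -m crank '[{"dx":0,"dy":0,"dz":0,"spin":0,"hand":1},{"dx":0,"dy":0,"dz":0,"spin":0,"hand":1}]' 90
python3 - <<'E'
from cell import viewer,monitor
import cv2
from h import *
f=viewer.grab_frame("wrist");cv2.imwrite("pics/w3.png",f["color"][:,:,::-1])
E
```

```text
clock: 3.45
tool_pos: [0.5087, 0.2557, 0.0253]
ee_rot: [-0.49, 0.491, 0.51, -0.508]
force: [0.2, -0.3, 6.8]
width: 0.0228
clock: 3.65
tool_pos: [0.5087, 0.2557, 0.0253]
ee_rot: [-0.49, 0.491, 0.51, -0.508]
force: [-0.8, -0.8, 6.2]
width: 0.0227
```

View pics/w3.png

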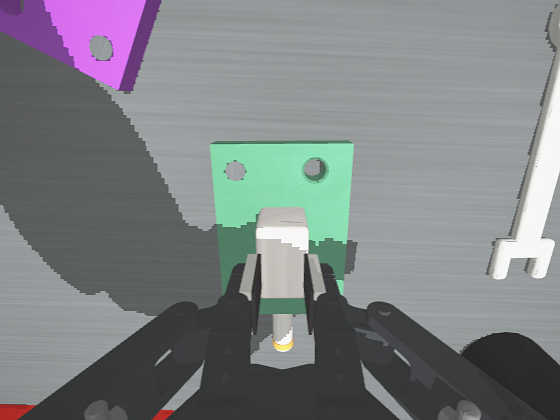

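```bash
python3 -m crank '[{"dx":0,"dy":0,"dz":0,"spin":0,"hand":0},{"dx":0,"dy":0,"dz":0,"spin":0,"hand":0},{"dx":0,"dy":-0.008,"dz":0,"spin":0,"hand":0},{"dx":0,"dy":0,"dz":0,"spin":0,"hand":0}]' 40;  python3 -m crank '[{"dx":0,"dy":0,"dz":0,"spin":0,"hand":1},{"dx":0,"dy":0,"dz":0,"spin":0,"hand":1},{"dx":0,"dy":0,"dz":0,"spin":0,"hand":1},{"dx":0,"dy":0,"dz":0,"spin":0,"hand":1}]' 40
python3 - <<'E'
from cell import viewer,monitor
import cv2
from h import *
f=viewer.grab_frame("wrist");cv2.imwrite("pics/w4.png",f["color"][100:400,130:430,::-1].repeat(2,0).repeat(2,1))
E
```

```text
clock: 4.1
tool_pos: [0.5083, 0.2558, 0.0323]
ee_rot: [-0.49, 0.491, 0.51, -0.509]
force: [0.6, -0.3, -0.8]
width: 0.0427
clock: 4.5
tool_pos: [0.5074, 0.2553, 0.0309]
ee_rot: [0.49, -0.49, -0.509, 0.51]
force: [-0.5, 0.5, 0.4]
width: -0.0005
```

View pics/w4.png

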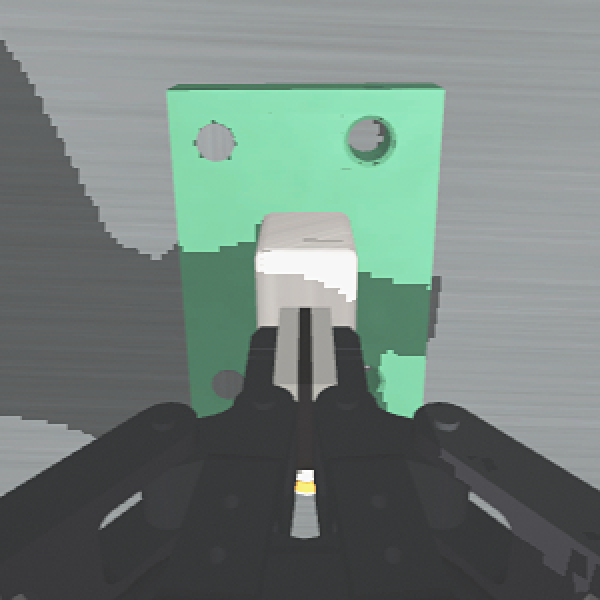

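Run:
```python
from cell import viewer,monitor
import cv2
from h import *
f=viewer.grab_frame("wrist");o=monitor.get_obs();M=Rw(o["ee_rot"]);t=o["tool_pos"];print(t,o["width"],f["pose"].round(3).tolist())
for d in (0,-.019,-.05): print(d,proj(t+M[:,1]*d,f["mtx"],f["pose"]))
c,s=np.cos(.04),np.sin(.04)
for P in [(22,0,52),(-22,0,52),(0,0,34),(60,42,16),(-60,42,16)]:
    print(P,proj(np.array([.507+(P[0]*c-P[1]*s)/1e3,.255+(P[0]*s+P[1]*c)/1e3,P[2]/1e3]),f["mtx"],f["pose"]))
for n in("side",):
    g=viewer.grab_frame(n);cv2.imwrite("pics/s4.png",cv2.resize(g["color"][60:220,200:360,::-1],(600,600),interpolation=cv2.INTER_CUBIC))
```

```text
[0.50747981 0.25530833 0.03096168] -6.474258268763176e-05 [[-0.037, -0.945, -0.326, 0.424], [0.999, -0.035, -0.013, 0.251], [0.001, -0.326, 0.945, 0.199], [0.0, 0.0, 0.0, 1.0]]
0 [[284.23809923 245.89315252]]
-0.019 [[284.4976068  261.02089427]]
-0.05 [[285.06561225 294.13222036]]
(22, 0, 52) [[284.02758414 295.61023474]]
(-22, 0, 52) [[283.98852221 225.45257737]]
(0, 0, 34) [[283.80500767 247.39121692]]
(60, 42, 16) [[340.74055389 309.60399169]]
(-60, 42, 16) [[352.98919947 144.2879138 ]]
```

View pics/s4.png

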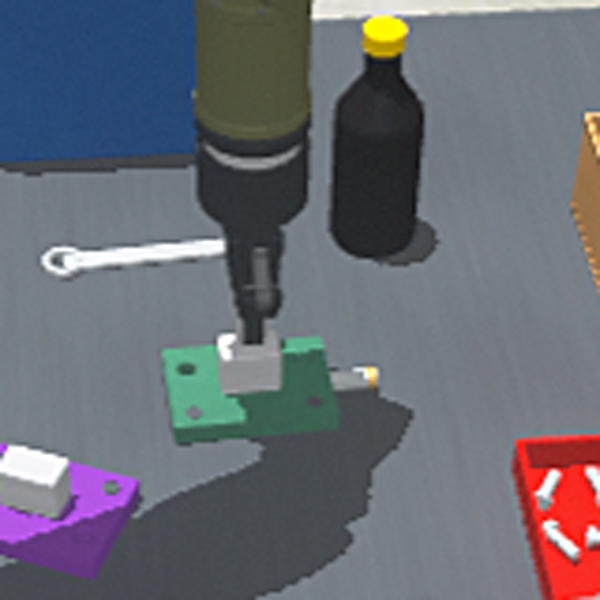

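Run:
```python
from cell import viewer,monitor
from h import *
import cv2
g=viewer.grab_frame("side");w=viewer.grab_frame("wrist")
for z in (.03,.04,.05,.055,.06,.07): print(z,proj([.5075,.2553,z],g["mtx"],g["pose"]),((proj([.5075,.2553,z],g["mtx"],g["pose"])-[200,60])*3.75).round(),proj([.5075-.011,.2553,z],w["mtx"],w["pose"]))
cv2.imwrite("pics/w5.png",cv2.resize(w["color"][200:320,220:340,::-1],(600,600),interpolation=cv2.INTER_CUBIC))
```

```text
0.03 [[266.55705668 157.31255121]] [[250. 365.]] [[284.87894196 228.94672577]]
0.04 [[266.56843109 154.59103298]] [[250. 355.]] [[285.04668028 235.71579841]]
0.05 [[266.57992848 151.84008851]] [[250. 344.]] [[285.23374035 243.26459937]]
0.055 [[266.58572392 150.45343189]] [[250. 339.]] [[285.33559026 247.37474794]]
0.06 [[266.59155086 149.05923796]] [[250. 334.]] [[285.4436647  251.73608748]]
0.07 [[266.60330029 146.24799099]] [[250. 323.]] [[285.68091825 261.31044407]]
```

View pics/w5.png

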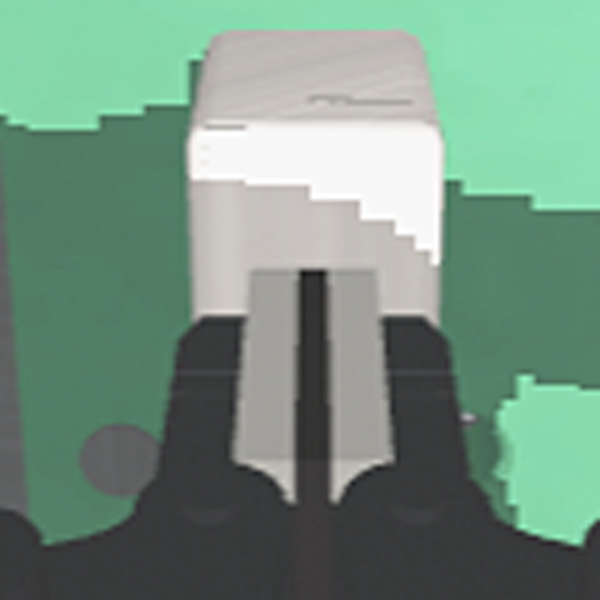

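Run:
```python
from cell import robot,monitor
print(robot.grip_point_offset, [a for a in dir(robot) if a[0]!='_'])
o=monitor.get_obs();print(o["tool_pos"],o["width"],o["force"],o["clock"])
```

```text
-0.0187 ['MotionError', 'grip_point_offset', 'job_done']
[0.50747822 0.25530579 0.03101427] 0.00013331476606661828 [ 0.2344292   0.21157253 -0.52277097] 4.75
```

```bash
python3 -m crank '[{"dx":0,"dy":-0.04,"dz":0,"spin":0,"hand":1},{"dx":0,"dy":-0.04,"dz":0,"spin":0,"hand":1},{"dx":0,"dy":0,"dz":0,"spin":0,"hand":1}]';python3 - <<'E'
from cell import viewer,monitor
from h import *
import cv2
o=monitor.get_obs();M=Rw(o["ee_rot"]);t=o["tool_pos"];print(t)
g=viewer.grab_frame("side");w=viewer.grab_frame("wrist");p=viewer.grab_frame("top")
for d in (0,-.01,-.02,-.03):
  for e in (0,.011,-.011):
    q=t+M[:,1]*d+M[:,2]*e
    print(d,e,((proj(q,g["mtx"],g["pose"])[0]-[220,70])*5).round(),((proj(q,w["mtx"],w["pose"])[0]-[220,180])*5).round())
a=cv2.resize(w["color"][180:300,220:300,::-1],(400,600),interpolation=cv2.INTER_CUBIC)
b=cv2.resize(g["color"][70:190,220:300,::-1],(400,600),interpolation=cv2.INTER_CUBIC)
cv2.imwrite("pics/w6.png",np.hstack([b,a]))
E
```

```text
clock: 5.05
tool_pos: [0.5108, 0.2573, 0.1157]
ee_rot: [-0.49, 0.491, 0.513, -0.506]
force: [1.4, 0.5, -0.5]
width: 0.0
[0.51076133 0.2573055  0.11572976]
0 0 [239. 312.] [328. 347.]
0 0.011 [218. 314.] [328. 265.]
0 -0.011 [260. 310.] [328. 426.]
-0.01 0 [239. 297.] [329. 386.]
-0.01 0.011 [218. 299.] [329. 301.]
-0.01 -0.011 [260. 295.] [329. 468.]
-0.02 0 [239. 282.] [330. 429.]
-0.02 0.011 [218. 284.] [330. 340.]
-0.02 -0.011 [260. 280.] [329. 515.]
-0.03 0 [239. 267.] [331. 478.]
-0.03 0.011 [218. 269.] [331. 384.]
-0.03 -0.011 [260. 265.] [331. 568.]
```

View pics/w6.png

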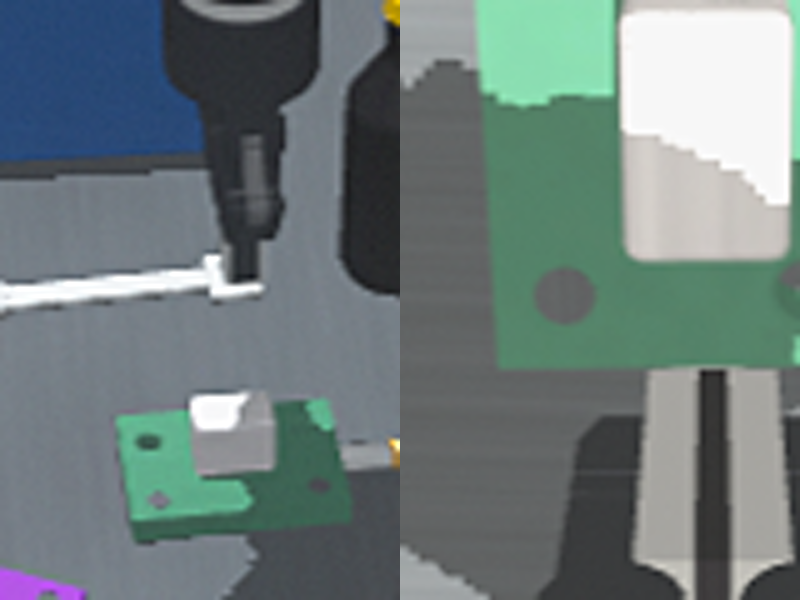

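```bash
python3 -m crank '[{"dx":0,"dy":0.0,"dz":0,"spin":0,"hand":-0.3},{"dx":0,"dy":0,"dz":0,"spin":0,"hand":-0.3},{"dx":0,"dy":0.045,"dz":0,"spin":0,"hand":-0.3},{"dx":0,"dy":0.045,"dz":0,"spin":0,"hand":-0.3},{"dx":0,"dy":0.01,"dz":0,"spin":0,"hand":-0.3}]' 60
python3 -m crank '[{"dx":0,"dy":0.006,"dz":0,"spin":0,"hand":-0.3},{"dx":0,"dy":0,"dz":0,"spin":0,"hand":-0.3}]' 60
python3 - <<'E'
from cell import viewer,monitor
from h import *
import cv2
o=monitor.get_obs();print(o["tool_pos"],o["force"])
g=viewer.grab_frame("side");w=viewer.grab_frame("wrist")
a=cv2.resize(w["color"][200:320,220:340,::-1],(400,400),interpolation=cv2.INTER_CUBIC)
b=cv2.resize(g["color"][110:190,230:310,::-1],(400,400),interpolation=cv2.INTER_CUBIC)
cv2.imwrite("pics/w7.png",np.hstack([b,a]))
E
```

```text
clock: 5.7
tool_pos: [0.5039, 0.2533, 0.0065]
ee_rot: [0.491, -0.489, -0.506, 0.513]
force: [-0.8, -1.0, 0.3]
width: 0.0553
clock: 5.9
tool_pos: [0.5078, 0.2556, 0.0054]
ee_rot: [-0.49, 0.49, 0.51, -0.509]
force: [-0.5, 0.6, 0.5]
width: 0.0556
[0.50782979 0.25558551 0.005396  ] [-0.45122275  0.55153656  0.52550121]
```

View pics/w7.png

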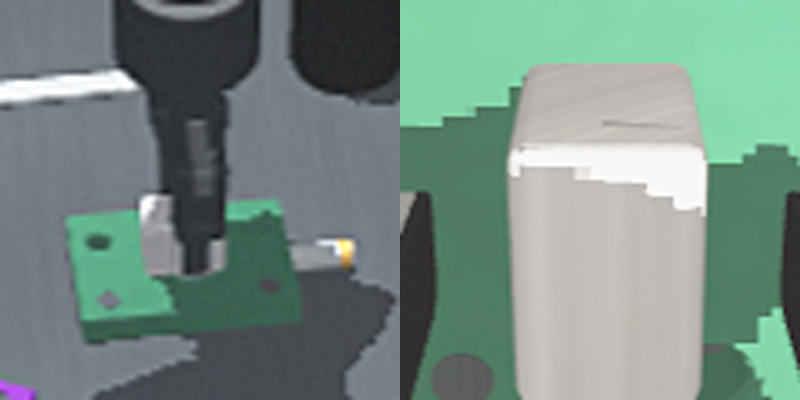

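Run:
```python
from cell import viewer
from h import *
g=viewer.grab_frame("side")
for y in (.255-.028,.255-.04):
  for z in (.016,.02,.025,.03,.035): print(y,z,((proj([.508,y,z],g["mtx"],g["pose"])[0]-[230,110])*5).round())
```

```text
0.227 0.016 [188. 291.]
0.227 0.02 [188. 286.]
0.227 0.025 [189. 279.]
0.227 0.03 [189. 272.]
0.227 0.035 [189. 265.]
0.215 0.016 [191. 306.]
0.215 0.02 [191. 301.]
0.215 0.025 [191. 294.]
0.215 0.03 [191. 287.]
0.215 0.035 [191. 281.]
```

```bash
python3 -m crank '[{"dx":0,"dy":0.005,"dz":0,"spin":0,"hand":-0.3},{"dx":0,"dy":0,"dz":0,"spin":0,"hand":1},{"dx":0,"dy":0,"dz":0,"spin":0,"hand":1},{"dx":0,"dy":0,"dz":0,"spin":0,"hand":1},{"dx":0,"dy":0,"dz":0,"spin":0,"hand":1}]' 90
python3 -m crank '[{"dx":0,"dy":0,"dz":0,"spin":0,"hand":1}]' 90
python3 - <<'E'
from cell import viewer,monitor
from h import *
import cv2
o=monitor.get_obs();print(o["tool_pos"],o["force"])
g=viewer.grab_frame("side");w=viewer.grab_frame("wrist")
a=cv2.resize(w["color"][200:320,220:340,::-1],(400,400),interpolation=cv2.INTER_CUBIC)
b=cv2.resize(g["color"][110:190,230:310,::-1],(400,400),interpolation=cv2.INTER_CUBIC)
cv2.imwrite("pics/w8.png",np.hstack([b,a]))
E
```

```text
clock: 6.55
tool_pos: [0.5077, 0.2555, 0.0007]
ee_rot: [-0.49, 0.49, 0.51, -0.509]
force: [-2.0, -0.3, 4.7]
width: 0.0268
clock: 6.65
tool_pos: [0.5077, 0.2555, 0.0007]
ee_rot: [-0.49, 0.49, 0.51, -0.509]
force: [-1.6, -0.3, 5.7]
width: 0.0265
[0.5076619  0.25550694 0.00071127] [-1.55459092 -0.30754026  5.65279411]
```

View pics/w8.png

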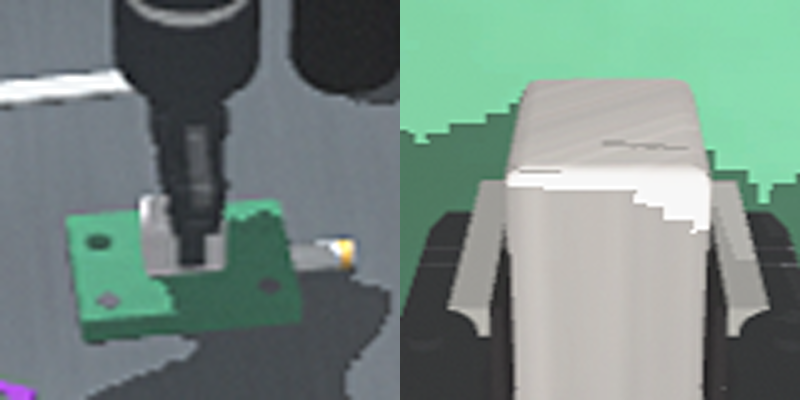

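```bash
python3 -m crank '[{"dx":0,"dy":-0.01,"dz":0,"spin":0,"hand":1},{"dx":0,"dy":-0.02,"dz":0,"spin":0,"hand":1},{"dx":0,"dy":-0.04,"dz":0,"spin":0,"hand":1},{"dx":0,"dy":-0.04,"dz":0,"spin":0,"hand":1},{"dx":0,"dy":-0.01,"dz":0,"spin":0,"hand":1}]' 90
python3 -m crank '[{"dx":0,"dy":0,"dz":0,"spin":0,"hand":1}]' 90
python3 - <<'E'
from cell import viewer,monitor
from h import *
import cv2
o=monitor.get_obs();print(o["tool_pos"],o["force"],o["torque"],Rw(o["ee_rot"]).round(4).tolist())
g=viewer.grab_frame("side");w=viewer.grab_frame("wrist")
a=cv2.resize(w["color"][120:340,170:390,::-1],(400,400),interpolation=cv2.INTER_CUBIC)
b=cv2.resize(g["color"][60:180,210:330,::-1],(400,400),interpolation=cv2.INTER_CUBIC)
cv2.imwrite("pics/w9.png",np.hstack([b,a])); np.savez("w9.npz",K=w["mtx"],T=w["pose"])
E
```

```text
clock: 7.25
tool_pos: [0.5096, 0.2565, 0.124]
ee_rot: [-0.49, 0.491, 0.512, -0.507]
force: [0.9, 1.6, -4.1]
width: 0.0264
clock: 7.35
tool_pos: [0.5083, 0.2556, 0.1214]
ee_rot: [-0.49, 0.491, 0.51, -0.508]
force: [1.2, -0.5, -4.0]
width: 0.0265
[0.50829135 0.25558094 0.1214405 ] [ 1.21149712 -0.5199525  -4.01832979] [0.01145786 0.03371196 0.07585473] [[-0.0377, 0.0025, -0.9993], [0.9993, 0.0015, -0.0377], [0.0014, -1.0, -0.0025]]
```

View pics/w9.png

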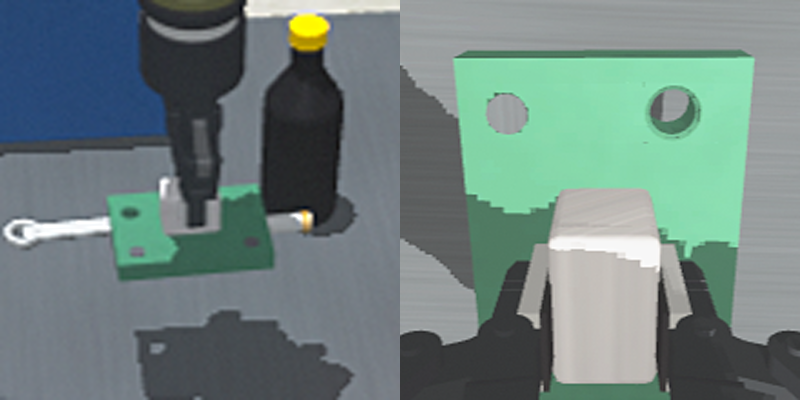

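Run:
```python
from h import *
w=np.load("w9.npz")
P=[(-60,-42,16),(-60,42,16),(-44,20,16),(-22,-14,52),(-22,14,52),(22,14,52),(22,-14,52)]
p=(np.array([(54,57),(352,57),(274,112),(148,240),(260,243),(258,383),(153,383)])+.5)/(400/220)-.5+[170,120]
x,r=fit([(w["K"],w["T"],P,p)],[.506,.256,.12,0]);print(x.round(4),np.degrees(x[3]),r.round(1))
```

```text
[0.5067 0.2536 0.1175 0.0419] 2.4013745015192516 [ 0.6  0.8  0.2 -0.  -0.9  0.3 -0.7 -1.3  1.2 -3.2 -0.4  0.6  0.1  0.8]
```

```bash
python3 -m crank '[{"dx":-0.02,"dy":0,"dz":0.0005,"spin":0,"hand":1},{"dx":-0.04,"dy":0,"dz":0.001,"spin":0,"hand":1},{"dx":-0.045,"dy":0,"dz":0.001,"spin":0,"hand":1},{"dx":-0.045,"dy":0,"dz":0.001,"spin":0,"hand":1},{"dx":-0.045,"dy":0,"dz":0.001,"spin":0,"hand":1}]' 90
python3 -m crank '[{"dx":-0.045,"dy":0,"dz":0.001,"spin":0,"hand":1},{"dx":-0.045,"dy":0,"dz":0.001,"spin":0,"hand":1},{"dx":-0.045,"dy":0,"dz":0.001,"spin":0,"hand":1},{"dx":-0.045,"dy":0,"dz":0.001,"spin":0,"hand":1},{"dx":-0.04,"dy":0,"dz":0.001,"spin":0,"hand":1}]'
```

```text
clock: 7.95
tool_pos: [0.5086, 0.0583, 0.1179]
ee_rot: [0.491, -0.489, -0.508, 0.511]
force: [-0.1, -1.0, -4.3]
width: 0.0264
clock: 8.45
tool_pos: [0.5117, -0.1622, 0.1177]
ee_rot: [0.492, -0.489, -0.508, 0.51]
force: [0.8, 0.2, -4.4]
width: 0.0264
```

```bash
python3 -m crank '[{"dx":-0.03,"dy":0,"dz":0,"spin":0,"hand":1},{"dx":-0.015,"dy":0,"dz":0,"spin":-3,"hand":1},{"dx":0,"dy":0,"dz":0,"spin":-5,"hand":1},{"dx":0,"dy":0,"dz":0,"spin":-3,"hand":1},{"dx":0,"dy":0,"dz":0,"spin":0,"hand":1}]'
python3 - <<'E'
from cell import viewer,monitor
from h import *
import cv2
o=monitor.get_obs();M=Rw(o["ee_rot"]);print(o["tool_pos"],o["force"],M.round(4).tolist(),np.degrees(np.arctan2(M[1,0],M[0,0]))-90)
g=viewer.grab_frame("side");w=viewer.grab_frame("wrist");t=viewer.grab_frame("top")
cv2.imwrite("pics/w10.png",w["color"][:,:,::-1])
b=cv2.resize(g["color"][220:360,230:370,::-1],(400,400),interpolation=cv2.INTER_CUBIC)
a=cv2.resize(t["color"][150:270,286:406,::-1],(400,400),interpolation=cv2.INTER_CUBIC)
cv2.imwrite("pics/st10.png",np.hstack([b,a])); np.savez("w10.npz",K=w["mtx"],T=w["pose"])
E
```

```text
clock: 8.95
tool_pos: [0.5137, -0.2044, 0.1178]
ee_rot: [0.441, -0.438, -0.554, 0.554]
force: [-0.2, -0.5, -5.4]
width: 0.0264
[ 0.51373177 -0.20441432  0.1177753 ] [-0.20384957 -0.4633202  -5.40557663] [[-0.2278, -0.0043, -0.9737], [0.9737, 0.002, -0.2278], [0.0029, -1.0, 0.0038]] 13.16590240092286
```

View pics/w10.png

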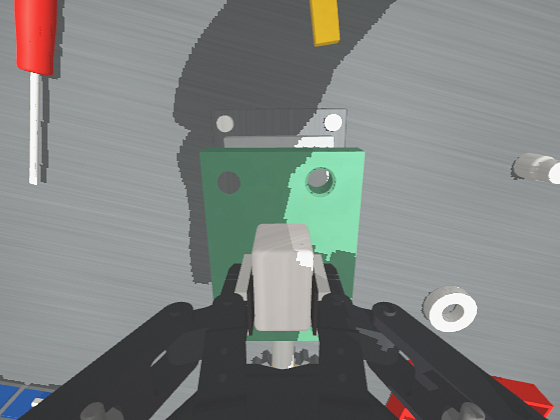

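View pics/st10.png

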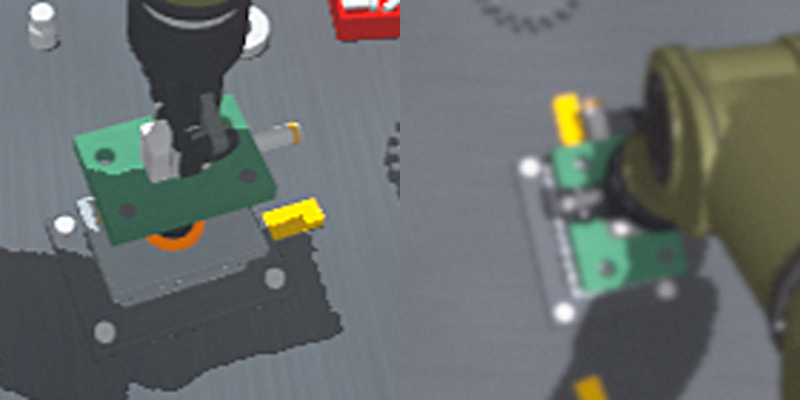

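Run:
```python
from cell import viewer
import cv2,numpy as np
g=viewer.grab_frame("side");w=viewer.grab_frame("wrist")
cv2.imwrite("pics/s11.png",cv2.resize(g["color"][245:325,245:345,::-1],(800,640)[:2],interpolation=cv2.INTER_CUBIC)[:600])
cv2.imwrite("pics/w11.png",cv2.resize(w["color"][100:250,190:390,::-1],(800,600),interpolation=cv2.INTER_CUBIC))
```

```text
(no output)
```

View pics/s11.png

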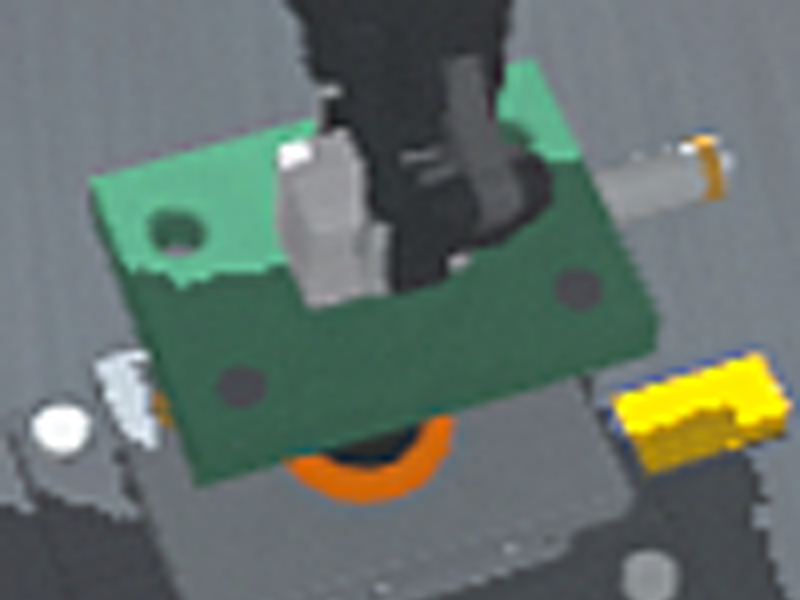

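View pics/w11.png

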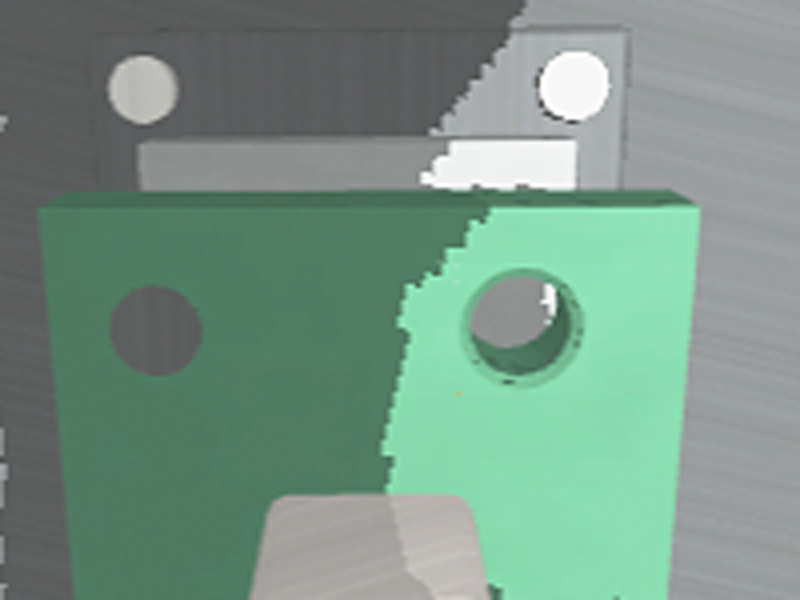

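Run:
```python
from h import *
from cell import viewer
fs=viewer.grab_frame("side");ft=viewer.grab_frame("top");fw=viewer.grab_frame("wrist")
v=lambda f:(f["mtx"],f["pose"])
def px(l,x0,y0,s): return (np.array(l,float)+.5)/s-.5+[x0,y0]
cs=(*v(fs),[(-60,42,16),(60,42,16),(60,-42,16),(-60,-42,0),(60,-42,0),(-44,20,16),(95,0,8.5)],px([(90,180),(534,60),(658,318),(197,487),(655,352),(177,230),(718,168)],245,245,8))
cw=(*v(fw),[(-60,-42,16),(-60,42,16),(-44,20,16)],px([(40,208),(699,207),(524,327)],190,100,4))
hw=(*v(fw),[(-60,-42,55),(-60,42,55),(-80,-60,12),(-80,60,12)],px([(138,142),(577,139),(92,30),(628,28)],190,100,4))
H=[(-60,42,55),(60,42,55),(-60,-42,55),(-44,20,70),(44,20,70),(0,0,60)]
hs=(*v(fs),H,px([(57,83),(232,33),(97,195),(90,88),(220,50),(167,107)],240,265,10/3))
Ht=[(60,42,55),(60,-42,55),(-60,-42,55),(-60,42,55),(44,20,68),(-44,20,68),(0,0,60)]
ht=(*v(ft),Ht,px([(187,237),(408,190),(487,508),(258,555),(252,264),(310,501),(334,371)],306,170,8))
def show(n,vw,x0):
    x,r=fit(vw,x0); print(n,x.round(4),np.degrees(x[3]).round(2),"rms",np.sqrt((r**2).mean()).round(2))
x0=[.51,-.205,.115,.22]
show("cov s",[cs],x0);show("cov w",[cw],x0);show("cov sw",[cs,cw],x0)
x0[2]=0
show("h s",[hs],x0);show("h t",[ht],x0);show("h w",[hw],x0);show("h all",[hs,ht,hw],x0)
```

```text
cov s [ 0.5136 -0.2029  0.1147  0.2284] 13.09 rms 0.16
cov w [ 0.5148 -0.206   0.1188  0.2324] 13.32 rms 0.29
cov sw [ 0.5145 -0.2059  0.119   0.2335] 13.38 rms 0.55
h s [ 0.5129 -0.2087  0.0025  0.2282] 13.07 rms 0.43
h t [ 0.5145 -0.2076 -0.0022  0.2341] 13.41 rms 0.31
h w [ 0.5147 -0.2082 -0.0034  0.2337] 13.39 rms 0.44
h all [ 5.143e-01 -2.077e-01 -5.000e-04  2.372e-01] 13.59 rms 0.58
```

```bash
python3 -m crank '[{"dx":-0.0025,"dy":0.015,"dz":0.0005,"spin":0,"hand":1},{"dx":0,"dy":0.02,"dz":0,"spin":0,"hand":1},{"dx":0,"dy":0.004,"dz":0,"spin":0,"hand":1},{"dx":0,"dy":0,"dz":0,"spin":0,"hand":1},{"dx":0,"dy":0,"dz":0,"spin":0,"hand":1}]'
python3 - <<'E'
from cell import viewer,monitor
from h import *
import cv2
o=monitor.get_obs();M=Rw(o["ee_rot"]);print(o["tool_pos"],o["force"],np.degrees(np.arctan2(M[1,0],M[0,0]))-90)
g=viewer.grab_frame("side");w=viewer.grab_frame("wrist")
cv2.imwrite("pics/s12.png",cv2.resize(g["color"][250:340,245:345,::-1],(660,600),interpolation=cv2.INTER_CUBIC))
cv2.imwrite("pics/w12.png",cv2.resize(w["color"][100:250,190:390,::-1],(800,600),interpolation=cv2.INTER_CUBIC))
E
```

```text
clock: 9.85
tool_pos: [0.5163, -0.2072, 0.0817]
ee_rot: [-0.439, 0.44, 0.554, -0.554]
force: [-0.3, -0.4, -4.6]
width: 0.0264
[ 0.51627339 -0.2072001   0.08173816] [-0.25011211 -0.44590946 -4.5783078 ] 13.18438958518496
```

View pics/s12.png

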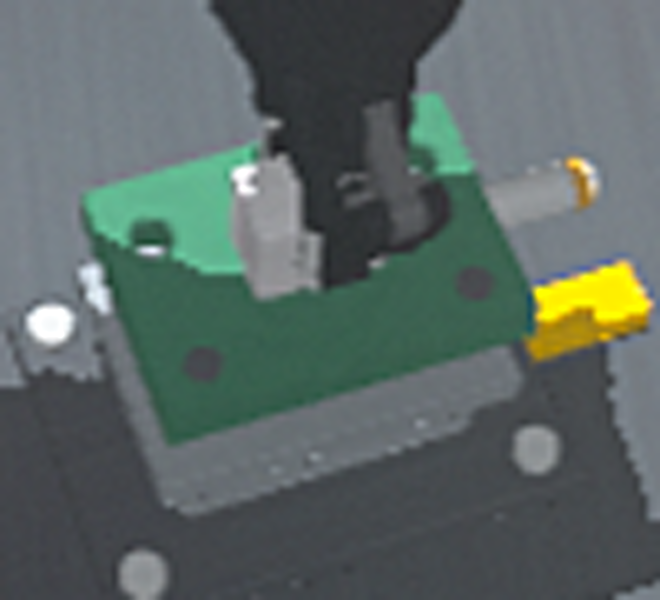

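View pics/w12.png

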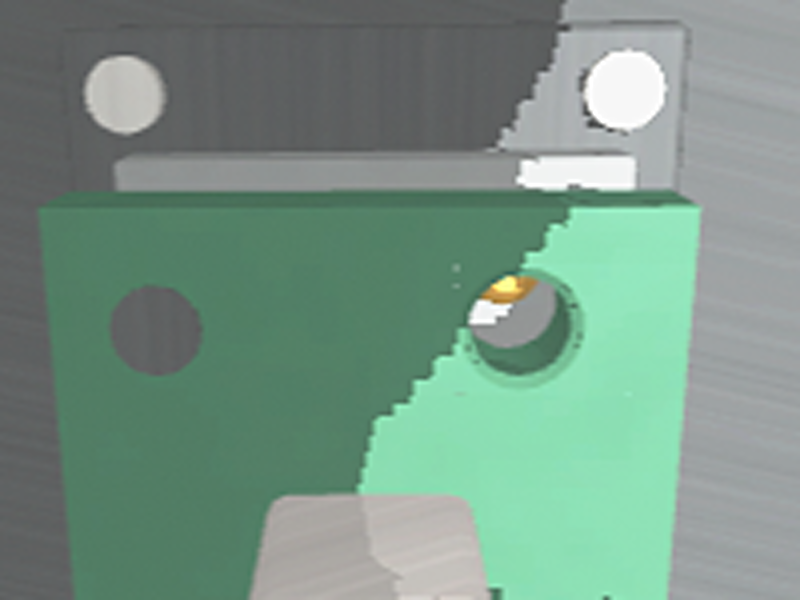

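```bash
cat >> h.py <<'E'
def fitz(views,x0,z):
    def f(v): 
        c,s=np.cos(v[2]),np.sin(v[2]); M=np.array([[c,-s,0],[s,c,0],[0,0,1]]);t=np.array([v[0],v[1],z])
        return np.concatenate([(proj(np.array(P)/1e3@M.T+t,K,T)-p).ravel() for K,T,P,p in views])
    r=least_squares(f,x0,loss='soft_l1'); return r.x,f(r.x)
def px(l,x0,y0,s): return (np.array(l,float)+.5)/s-.5+[x0,y0]
v=lambda f:(f["mtx"],f["pose"])
E
python3 - <<'E'
from h import *
from cell import viewer,monitor
fs=viewer.grab_frame("side");fw=viewer.grab_frame("wrist");o=monitor.get_obs();print(o["tool_pos"])
z=o["tool_pos"][2]-.0008
cs=(*v(fs),[(-60,42,16),(60,42,16),(60,-42,16),(-60,-42,0),(-44,20,16),(95,0,8.5)],px([(82,202),(436,95),(530,305),(172,445),(152,237),(582,183)],245,250,6.6))
cw=(*v(fw),[(-60,-42,16),(-60,42,16),(-44,20,16)],px([(40,208),(699,207),(524,327)],190,100,4))
hw=(*v(fw),[(-60,-42,55),(-60,42,55),(-80,-60,12),(-80,60,12),(-44,20,70)],px([(116,157),(636,153),(63,26),(686,22),(511,283)],190,100,4))
H=[(-60,42,55),(60,42,55),(-60,-42,55),(-44,20,70),(44,20,70),(0,0,60)]
hs=(*v(fs),H,px([(57,83),(232,33),(97,195),(90,88),(220,50),(167,107)],240,265,10/3))
for n,f,zz in (("c s",cs,z),("c w",cw,z),("h s",hs,0),("h w",hw,0)):
    x,r=fitz([f],[.515,-.207,.23],zz);print(n,x.round(4),np.degrees(x[2]).round(2),r.round(1))
x,r=fit([cw],[.515,-.207,.08,.23]);print(x)
x,r=fit([hw],[.515,-.207,.0,.23]);print(x)
E
```

```text
[ 0.51616325 -0.20735595  0.08180021]
c s [ 0.5142 -0.2095  0.2416] 13.84 [-0.5 -0.8 -0.2 -0.2  1.5  0.2 -0.6  0.6 -0.2  0.3  0.6 -0.4]
c w [ 0.5155 -0.2088  0.2326] 13.33 [-0.  -0.   0.4 -0.3 -0.4  0.4]
h s [ 0.5131 -0.2071  0.2279] 13.06 [-0.4 -0.3 -0.4 -0.2  0.2 -0.4  0.1  0.7  0.5  0.9 -0.  -0.4]
h w [ 0.5137 -0.208   0.2348] 13.45 [-0.3  0.5  0.9  0.8 -1.4 -0.   1.9  0.1 -0.5 -2.1]
[ 0.51558302 -0.20882265  0.08071518  0.23254248]
[ 0.51381574 -0.20790982 -0.0024121   0.23538216]
```

```bash
python3 -m crank '[{"dx":0.0015,"dy":0.003,"dz":0.0012,"spin":0,"hand":1},{"dx":0,"dy":0.003,"dz":0,"spin":0,"hand":1},{"dx":0,"dy":0,"dz":0,"spin":0,"hand":1},{"dx":0,"dy":0,"dz":0,"spin":0,"hand":1}]'
python3 - <<'E'
from cell import viewer,monitor
from h import *
import cv2
o=monitor.get_obs();M=Rw(o["ee_rot"]);print(o["tool_pos"],o["force"],np.degrees(np.arctan2(M[1,0],M[0,0]))-90)
w=viewer.grab_frame("wrist")
cv2.imwrite("pics/w13.png",cv2.resize(w["color"][100:250,190:390,::-1],(800,600),interpolation=cv2.INTER_CUBIC))
E
```

```text
clock: 10.45
tool_pos: [0.514, -0.206, 0.0749]
ee_rot: [0.439, -0.439, -0.554, 0.554]
force: [-0.5, 0.4, -3.5]
width: 0.0267
[ 0.51401597 -0.20601594  0.07490601] [-0.53259407  0.37272379 -3.51916147] 13.184588697229302
```

View pics/w13.png

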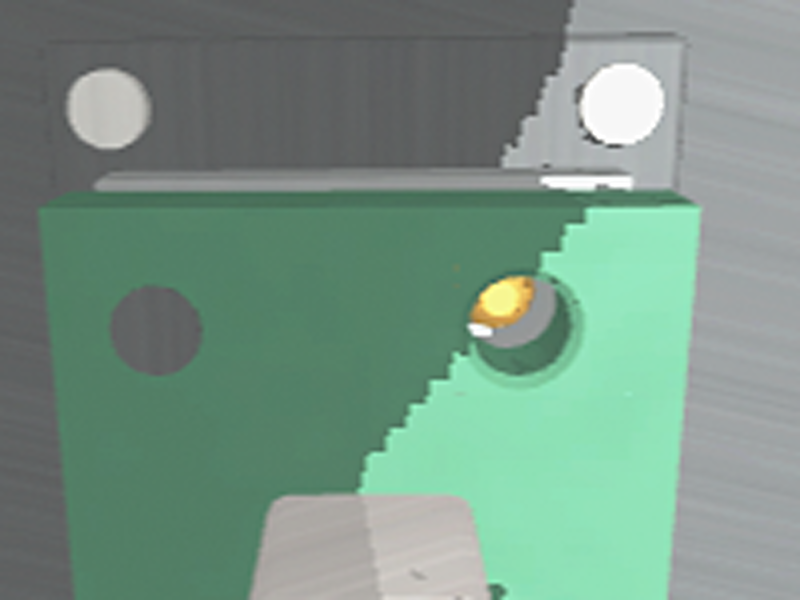

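Run:
```python
from h import *
from cell import viewer,monitor
fw=viewer.grab_frame("wrist");o=monitor.get_obs();z=o["tool_pos"][2]-.0008
cw=(*v(fw),[(-60,-42,16),(-60,42,16),(-44,20,16)],px([(40,208),(699,207),(524,327)],190,100,4))
x,r=fit([cw],[.515,-.207,z,.23]);print(o["tool_pos"],z,x)
for zz in (z,x[2],z-.002):
    x,r=fitz([cw],[.515,-.207,.23],zz)
    c,s=np.cos(x[2]),np.sin(x[2]);M=np.array([[c,-s,0],[s,c,0],[0,0,1]])
    e=M@[-.044,.020,0]+[x[0],x[1],0]
    a=ground(px((502,299),190,100,4),*v(fw),.070); d=a-e; d[2]=0
    print(zz,x,"hole",e[:2],"dowel",a[:2],"move tool dx,dz",(M.T@d)[1]*1e3,-(M.T@d)[0]*1e3)
    rim=proj(np.array([e[0],e[1],zz]),*v(fw)); print("rim bottom px",(rim-[190,100])*4)
```

```text
[ 0.51420811 -0.20604414  0.07505849] 0.07425848879936855 [ 0.51344928 -0.20751066  0.07389339  0.23248305]
0.07425848879936855 [ 0.51339546 -0.20753099  0.23252034] hole [ 0.46597095 -0.19820817] dowel [ 0.46666878 -0.19860657] move tool dx,dz -0.5484777403991453 -0.5872559073247148
rim bottom px [[507.56289542 300.03678701]]
0.07389338767916431 [ 0.51344928 -0.20751066  0.23248305] hole [ 0.46602511 -0.19818607] dowel [ 0.46666878 -0.19860657] move tool dx,dz -0.557483980457098 -0.5294784934920345
rim bottom px [[507.32983382 299.86371215]]
0.07225848879936855 [ 0.51368194 -0.20732567  0.23200115] hole [ 0.46626226 -0.19797823] dowel [ 0.46666878 -0.19860657] move tool dx,dz -0.7049698033439954 -0.2511575126460584
rim bottom px [[507.02810021 299.2286545 ]]
```

```bash
python3 -m crank '[{"dx":-0.0006,"dy":0.002,"dz":-0.0004,"spin":0,"hand":1},{"dx":0,"dy":0.003,"dz":0,"spin":0,"hand":1},{"dx":0,"dy":0.003,"dz":0,"spin":0,"hand":1},{"dx":0,"dy":0,"dz":0,"spin":0,"hand":1}]'
python3 -m crank '[{"dx":0,"dy":0.003,"dz":0,"spin":0,"hand":1},{"dx":0,"dy":0,"dz":0,"spin":0,"hand":1}]'
```

```text
clock: 10.95
tool_pos: [0.5142, -0.2065, 0.0665]
ee_rot: [0.44, -0.439, -0.554, 0.554]
force: [0.6, 0.2, -4.6]
width: 0.0264
clock: 11.15
tool_pos: [0.5144, -0.2065, 0.0637]
ee_rot: [0.44, -0.439, -0.554, 0.554]
force: [-0.8, -0.5, -3.4]
width: 0.0266
```

```bash
python3 -m crank '[{"dx":0,"dy":0.003,"dz":0,"spin":0,"hand":1},{"dx":0,"dy":0,"dz":0,"spin":0,"hand":1}]'
python3 -m crank '[{"dx":0,"dy":0.003,"dz":0,"spin":0,"hand":1},{"dx":0,"dy":0,"dz":0,"spin":0,"hand":1}]'
python3 - <<'E'
from cell import viewer
from h import *
import cv2
w=viewer.grab_frame("wrist");g=viewer.grab_frame("side")
a=cv2.resize(w["color"][100:250,190:390,::-1],(400,300),interpolation=cv2.INTER_CUBIC)
b=cv2.resize(g["color"][265:340,245:345,::-1],(400,300),interpolation=cv2.INTER_CUBIC)
cv2.imwrite("pics/w14.png",np.hstack([b,a]))
E
```

```text
clock: 11.35
tool_pos: [0.5147, -0.2065, 0.0609]
ee_rot: [-0.439, 0.439, 0.554, -0.554]
force: [0.4, 0.3, -4.9]
width: 0.0267
clock: 11.55
tool_pos: [0.5148, -0.2066, 0.0585]
ee_rot: [0.439, -0.439, -0.554, 0.554]
force: [-0.8, -0.0, 3.8]
width: 0.0268
```

View pics/w14.png

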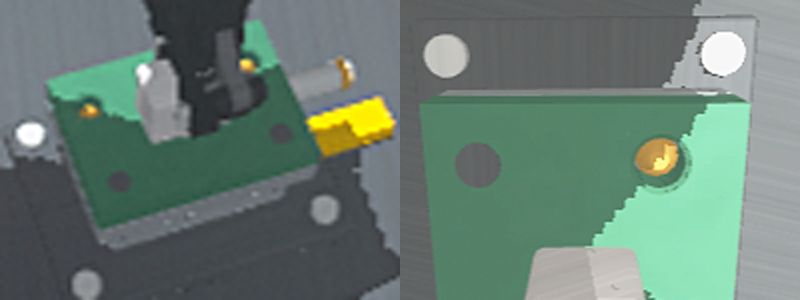

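```bash
python3 -m crank '[{"dx":0,"dy":0.002,"dz":0,"spin":0,"hand":1},{"dx":0,"dy":0,"dz":0,"spin":0,"hand":1}]' 100
python3 -m crank '[{"dx":0,"dy":0.002,"dz":0,"spin":0,"hand":1},{"dx":0,"dy":0,"dz":0,"spin":0,"hand":1}]'
python3 -m crank '[{"dx":0,"dy":0.001,"dz":0,"spin":0,"hand":1},{"dx":0,"dy":0,"dz":0,"spin":0,"hand":1}]'
```

```text
clock: 11.85
tool_pos: [0.5148, -0.2066, 0.0566]
ee_rot: [-0.439, 0.44, 0.554, -0.554]
force: [-2.2, 0.9, 5.4]
width: 0.0262
clock: 12.05
tool_pos: [0.5148, -0.2066, 0.0557]
ee_rot: [0.439, -0.44, -0.554, 0.554]
force: [-2.8, 0.8, 14.5]
width: 0.0265
clock: 12.25
tool_pos: [0.5148, -0.2066, 0.0557]
ee_rot: [0.439, -0.44, -0.554, 0.554]
force: [-6.0, 1.4, 23.4]
width: 0.0266
```

```bash
python3 -m crank '[{"dx":0,"dy":-0.0003,"dz":0,"spin":0,"hand":1},{"dx":0,"dy":0,"dz":0,"spin":0,"hand":1}]'
python3 - <<'E'
from cell import viewer,monitor
from h import *
import cv2
o=monitor.get_obs();M=Rw(o["ee_rot"]);print(o["tool_pos"],o["force"],o["torque"],M.round(4).tolist())
w=viewer.grab_frame("wrist");g=viewer.grab_frame("side")
a=cv2.resize(w["color"][100:250,190:390,::-1],(400,300),interpolation=cv2.INTER_CUBIC)
b=cv2.resize(g["color"][265:340,245:345,::-1],(800,600),interpolation=cv2.INTER_CUBIC)
cv2.imwrite("pics/w15.png",a);cv2.imwrite("pics/s15.png",b)
E
```

```text
clock: 12.45
tool_pos: [0.5148, -0.2067, 0.0557]
ee_rot: [0.439, -0.44, -0.554, 0.554]
force: [-6.4, 0.8, 22.3]
width: 0.0263
[ 0.5148155  -0.20665274  0.05570567] [-6.40543189  0.77304801 22.32300035] [ 0.56652532  1.24772934 -0.01327345] [[-0.2279, 0.0011, -0.9737], [0.9737, -0.0013, -0.2279], [-0.0015, -1.0, -0.0008]]
```

View pics/s15.png

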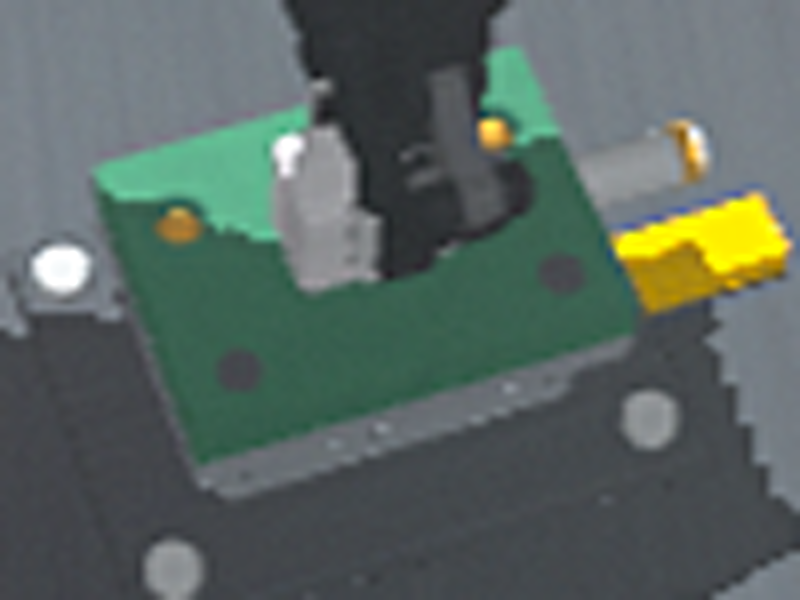

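View pics/w15.png

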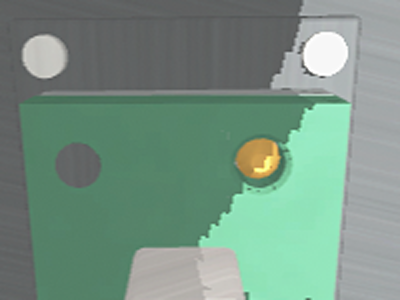

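```bash
python3 -m crank '[{"dx":0,"dy":-0.001,"dz":0.0007,"spin":0,"hand":1},{"dx":0,"dy":0,"dz":0,"spin":0,"hand":1}]'
python3 -m crank '[{"dx":0,"dy":0.001,"dz":0,"spin":0,"hand":1},{"dx":0,"dy":0,"dz":0,"spin":0,"hand":1}]'
python3 - <<'E'
from cell import viewer,monitor
from h import *
import cv2
o=monitor.get_obs();print(o["tool_pos"],o["force"],o["torque"])
w=viewer.grab_frame("wrist")
cv2.imwrite("pics/w16.png",cv2.resize(w["color"][130:205,190:290,::-1],(800,600),interpolation=cv2.INTER_CUBIC))
E
```

```text
clock: 12.75
tool_pos: [0.5149, -0.2066, 0.0557]
ee_rot: [-0.439, 0.44, 0.554, -0.554]
force: [-2.1, 0.8, 11.1]
width: 0.026
clock: 12.95
tool_pos: [0.5148, -0.2066, 0.0557]
ee_rot: [-0.438, 0.44, 0.554, -0.554]
force: [-3.8, 1.0, 20.1]
width: 0.0263
[ 0.5148113  -0.20663615  0.05568469] [-3.76778313  0.98958142 20.12293273] [0.56768403 1.049436   0.05639914]
```

View pics/w16.png

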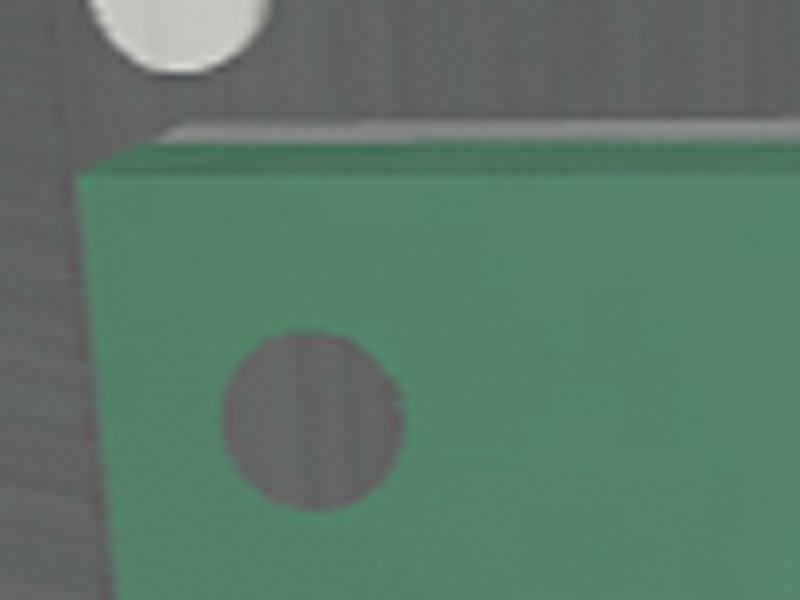

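```bash
python3 -m crank '[{"dx":0,"dy":0,"dz":0,"spin":0,"hand":1},{"dx":0,"dy":0,"dz":0,"spin":0,"hand":1},{"dx":0,"dy":0,"dz":0,"spin":0,"hand":1}]'
python3 - <<'E'
from cell import robot,monitor
o=monitor.get_obs();print(o["tool_pos"],o["force"],abs(o["qvel"]).max())
print(robot.job_done())
E
```

```text
clock: 13.3
tool_pos: [0.5148, -0.2066, 0.0557]
ee_rot: [-0.438, 0.44, 0.554, -0.554]
force: [-2.8, 1.8, 19.9]
width: 0.0263
[ 0.51483512 -0.20662966  0.05569479] [-2.79692122  1.77924158 19.94928776] 0.0013621405706425874
the job is handed in; nothing more can be done
None
```

I gripped the green upper half by its boss, carried it to the grey lower half and turned it about 11° to line the spout up with the yellow mark. I then lowered it over both dowels and pressed it against the seal. I handed the job in at 13.3 s, still gripping at 100 N and pressing down with about 20 N. The hand-in gave no verdict.

**Last checks**
- **Position:** the side view shows both dowels through their holes and the spout over the yellow tab.
- **Flush:** the tool stopped at z = 0.0557 m and stayed there whether I pressed with 11 or 23 N. At the grasp, with the part flat on the bench, it read 0.0007 m. The 55 mm difference is the height of the joint face, so the halves meet and the part did not slip in the grip.
- **Level and still:** the tool was within 0.2° of vertical and the joint speeds were near zero.

**What disagreed**
- **Finger length:** in the pictures the closed fingertips stood about 20 mm behind the reported tool point. My first close was too high and landed on top of the boss. The second shut on nothing above it. I then lowered the hand and gripped properly.
- **Opening:** it read 26.5 mm on the 28 mm boss.
- **Cameras:** the side and wrist views differed by 1–3 mm, so I did the final alignment by the dowel seen through the hole.
- **Seal force:** the force readings alone put the gap at about 1 mm, within their noise. I relied on the fixed stop height instead.
- **Sideways force:** a few newtons remained against the dowels.

I saw no contact with any bystander, but I did not measure their positions at the end.

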